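Brush out the blue centrifuge bucket

ROBOT

A 7-joint arm with a two-finger parallel gripper is mounted at the origin on the work surface. World frame = base frame: x ahead of the robot, y to its left, z up, the work surface at z = 0. Lengths are in mm, angles in rad, forces in N, time in s.
With the tool pointing down it reaches from about 375 to 925 mm from the base axis. Payload 3.1 kg.
Tool frame: the origin (TCP) lies midway between the tips of the shut fingers; the grasp point (between the pads) lies 19 mm behind it (ctrl.grasp_offset is the distance from the TCP to the grasp point, in mm); z points along the fingers, y is the line along which they close (so a half turn about z gives the same grasp; the last joint's range is limited). The gripper opens to 85 mm and grips with 20 to 120 N. Pads are 22 mm wide; open, the fingers measure 114 mm over their backs; the gripper's body (76 mm by 85 mm) begins 54 mm behind the grasp point. The pads swing forward as they close: fully open they stand 13 mm farther back than shut.
Start: joints at [1.224, 0.383, 0.044, 1.598, -0.018, 1.161, -0.05], TCP at [160.076, -629.983, 231.269] pointing down, gripper open.
Joint ranges: [-2.61, 2.61], [-0.41, 2.15], [-1.48, 1.57], [0, 2.5], [-1.57, 4.71], [0.05, 1.97], [-2.85, 2.85]. Speed limits (rad/s): [2.79, 2.79, 3.14, 3.14, 3.14, 3.14, 3.14].

INTERFACE

Orientations are given as a unit quaternion [w, x, y, z].
In Python, from rig import ctrl, camera, camera_model, trace, tip_of gives the robot as it stands.
- The arm moves only by the tool apply_moves, never from a script. Its argument "rows" is a list that holds one entry, the list of rows, each a list of 4 numbers: the shift along the tool's x, y, z in cm, then the turn about the tool's z in degrees. In form: [[[x, y, z, roll], ...]]. A call has 1 to 5 rows; each row shifts and turns the commanded pose from where the row before left it, along the tool's axes as they then stand; what a row does not reach is not made up. A row lasts 1/10 s, in which the tool goes at most 50 mm and 8.59 degrees, less where a joint would pass 70% of its speed; a pose out of reach is approached as far as the arm can. A call with a gripper value outside its range is refused whole. "claw" is the finger opening in cm, from 0 to 8.54, set as the call begins (left out, the last holds). The fingers move at their own pace and stop on an object; "newtons" is the grip in N (left out, the last holds). Time passes only in rows, so rows that do not move let the fingers close. It gives the time, the measured TCP pose, the force, the opening and the grip force at its end, in the units of the state.
- ctrl.observe(): the state, without advancing time (a new reading comes with each control period).
- camera(name): name is "scene" or "top" or "wrist"; returns the picture (420x560x3 uint8, blue, green, red); there is no depth.
- camera_model(name): a dict with "fx", "fy", "cx", "cy" (pixels), "k1" (the pictures are not rectified: a ray, as slopes to the right and down, at radius r is drawn at 1 + k1 r^2 times it, then the intrinsics apply), "rvec" (rotation vector, rad) and "tvec" (3), from world to camera coordinates, as OpenCV has them. Camera axes: x right, y down, z forward; pixel columns grow to the right and rows downward; lengths in mm; the calibration is good to about 2 mm. A picture is of the moment at which its call begins: read the wrist's pose just before it. camera_model takes no time and is no camera call; for the wrist camera it gives the pose at the moment of the call.
- ctrl.finish_job(): hands the job in; it is judged then, once.
Trained networks look in the newest picture that a camera, given by its name, has taken for a name from the list of things; names that differ only in an ending like _2 or _b are one class to them, and where a whole thing is asked for, a point or a joint stands for the part that bears it (a point fixed in the world has none). Each returns a list of dicts, best first, with "conf" (0 to 1); they miss things now and then, are a little off and sometimes report something else, mostly with a low value. They report only what shows in the picture. A call takes as long as a camera call.
- trace(camera, label): "region" (420x560 bool, what is visible of it) and "extent" ([left, top, right, bottom] in pixels, round what is visible of it).
- tip_of(camera, label): "xy" ([column, row] in pixels: a listed point, or the origin of a listed thing).
The state is a dict: "time": time; "joint_positions": joint angles; "qd": joint speeds; "joint_torque": joint torques, N m; "tool_pos": TCP position; "ee_rot": TCP orientation; "wrist_force": force on the tool from outside, world axes, zero at the start; "ft_torque": the same for the moment, N m; "width": opening from 0.0 (shut) to 1.0 (fully open); "finger_force": force on a finger pad.
Only numpy, scipy, OpenCV 4.12 (cv2) and the standard library are available. Lean on these libraries where they do the work, as an engineer would, in place of code of your own. Each camera call takes 0.05 s, during which the arm holds its last target. There are 200 camera calls.

TASK

Take the bottle brush out of its stand and brush the inside of the blue centrifuge bucket up and down, upright and in the middle of the bore: at least three times press the bristles onto the bottom with about 5 N and then draw the bristle tip up to within 3 cm of the rim. The rubber cushion at the bottom may lie anywhere from 12 to 57 mm above the bench, so feel for it gently: the brush must never press on the bucket with more than about 10 N. Hang the brush back in the stand as it was, and leave both buckets, the tip box and the tube rack where they stand.

Things in the scene. Friction and masses are not known exactly. Their poses are not given: they have to be found in the camera images.
- brush: Bottle brush hanging upright, 201 mm long, 95 g. Origin: centre of the underside of its white collar (disc 36 mm diameter, 6 mm thick); z up to the handle end. Purple round handle 20-22 mm diameter, z 6 to 76 mm: grip near z = 45 mm, any yaw. Below: steel stem 6 mm diameter to z = -75 mm, then cream/blue bristle head 28 mm diameter, z -75 to -125 mm.
- brush_tip (a point): Centre of the lower end of the unpressed bristle head, 125 mm below the collar's underside; fixed to the stem. The bristle head is springy along the stem: it gives about 0.5 mm per newton pushed on its tip, at most 15 mm; this point does not show that.
- stand: Fixed steel brush stand. Origin: centre of the underside of its 140 x 100 x 12 mm base; z up. On top a fork plate, x -55 to 53 mm, 56 mm wide, 6 mm thick, top face 155 mm up; its slot, 16 mm wide, runs along x at y = 0 from the open mouth at x = -55 mm to its end at x = -22 mm. A post 56 mm wide under the plate at x = 52 mm; nothing above the plate.
- stand_seat (a point): Where the brush's origin lies when it hangs properly: stem in the slot, collar on the two prongs; 155 mm up, at x = -30, y = 0 mm of the stand. The bristle head cannot pass up through the slot: lift the brush 10 to 20 mm, draw it out along the stand's -x by 50 mm or more, then raise it; put it back by the same way.
- bucket: Blue centrifuge bucket, loose, open at the top: round, 76 mm outer diameter (two 6 mm lugs at its own +y and -y near the rim), bore 64 mm diameter, 120 mm tall, about 0.6 kg. Origin: centre of its underside; z up. Inside lies a flat black rubber cushion whose top is 12 to 57 mm above the underside, not measured.
- bucket_rim (a point): Centre of the blue bucket's mouth, 120 mm above its underside.
- other_bucket: Orange bucket of the same shape and size, already clean: leave alone. Origin: centre of its underside.
- tip_box: White and yellow pipette tip box, 85 x 120 x 64 mm, leave alone. Origin: centre of its underside.
- tube_rack: Red tube rack, 90 x 130 x 53 mm, leave alone. Origin: centre of its underside.

How it is judged:
By the outcome, as a careful person would: the job done as asked, in the order asked, and still so for the second after the job is handed in, with the robot touching nothing.
It also fails if it takes over 72 s, if anything falls off the work surface, if the arm or the gripper's body presses on something with over 40 N, if the wrist force passes 120 N, or if a joint passes its speed limit or range.

## Working session

There is one attempt and no reset: what is moved stays moved. The work goes in short steps, Python scripts to look and compute and a tool call to move; the robot and the scene stay as the last step left them, time stands still between calls to the robot, and variables do not carry over. Pictures are saved under pics/ and viewed, at most 10 in all, crops included, and the job is handed in when it is done.

Besides the shell and the picture viewer there is one more tool, called after ">>>" as a command line: name --argument value ..., lists and objects as JSON in quotes. apply_moves: Moves the arm, as the interface text tells. Its arguments: {"type":"object","properties":{"rows":{"type":"array"},"claw":{"type":"number"},"newtons":{"type":"number"}},"required":["rows"]}

```bash
ls; mkdir -p pics
cat > h.py <<'E'
import numpy as np, cv2
from rig import ctrl, camera, camera_model, trace, tip_of
def ray(m,uv):
    K=np.array([[m['fx'],0,m['cx']],[0,m['fy'],m['cy']],[0,0,1.]])
    d=np.array([(uv[0]-m['cx'])/m['fx'],(uv[1]-m['cy'])/m['fy']]); s=d.copy()
    for _ in range(20): s=d/(1+m['k1']*(s@s))
    R=cv2.Rodrigues(np.array(m['rvec'],float))[0]; t=np.array(m['tvec'],float).ravel()
    return -R.T@t, R.T@np.array([s[0],s[1],1.])
def atz(m,uv,z):
    c,d=ray(m,uv); return c+d*(z-c[2])/d[2]
def tri(l):
    A=np.zeros((3,3));b=np.zeros(3)
    for c,d in l:
        d=d/np.linalg.norm(d);P=np.eye(3)-np.outer(d,d);A+=P;b+=P@c
    return np.linalg.solve(A,b)
def proj(m,p):
    R=cv2.Rodrigues(np.array(m['rvec'],float))[0]; q=R@np.array(p,float)+np.array(m['tvec'],float).ravel()
    s=q[:2]/q[2]; s=s*(1+m['k1']*(s@s)); return np.array([s[0]*m['fx']+m['cx'],s[1]*m['fy']+m['cy']])
E
python3 - <<'E'
from h import *
np.set_printoptions(precision=1,suppress=True)
ims=[camera(n) for n in("scene","top")]
for n,i in zip(("scene","top"),ims): cv2.imwrite(f"pics/{n}1.png",i)
Z=dict(brush=155,brush_tip=30,stand=0,stand_seat=155,bucket=0,bucket_rim=120,other_bucket=0,tip_box=0,tube_rack=0)
for l,z in Z.items():
    for n in("scene","top"):
        r=tip_of(n,l); m=camera_model(n)
        for q in r[:2]: print(l,n,np.array(q['xy']),round(q['conf'],2),atz(m,q['xy'],z))
s=ctrl.observe();print(s['tool_pos'],s['ee_rot'],s['time'],s['wrist_force'],s['width'])
E
```

```text
pics
brush scene [246.2 136.7] 0.62 [ 502.9 -231.8  155. ]
brush top [401.6 247.5] 0.75 [ 501.5 -245.4  155. ]
brush_tip scene [247.3 168.9] 0.66 [ 495.7 -255.    30. ]
brush_tip top [387.8 244.2] 0.88 [ 502.4 -248.3   30. ]
brush_tip top [377.6 236.4] 0.28 [ 519.7 -226.1   30. ]
stand scene [244.4 181.2] 0.97 [ 514.4 -244.1    0. ]
stand scene [245.4 171.2] 0.19 [ 488.1 -283.1    0. ]
stand top [379.5 233.5] 0.58 [ 525.5 -236.8    0. ]
stand_seat scene [246.  133.5] 0.82 [ 495.5 -245.3  155. ]
stand_seat top [401.5 253.3] 0.85 [ 490.4 -245.   155. ]
stand_seat top [401.2 248.8] 0.51 [ 499.  -244.6  155. ]
bucket scene [294.9 255.6] 0.74 [556.3  67.1   0. ]
bucket scene [362.4 280.6] 0.43 [473.4 211.8   0. ]
bucket top [245.6 221.9] 0.87 [554.3  66.8   0. ]
bucket_rim scene [297.1 217.8] 0.6 [549.2  62.4 120. ]
bucket_rim top [244.2 224.1] 0.58 [548.7  58.  120. ]
other_bucket scene [358.8 284. ] 0.59 [486.4 214.1   0. ]
other_bucket top [180.8 255.5] 0.67 [478.4 216.2   0. ]
tip_box scene [186.6 237.8] 0.56 [ 747.2 -134.3    0. ]
tip_box top [339.5 137.9] 0.67 [ 745.  -149.6    0. ]
tube_rack scene [258. 309.] 0.81 [706.4 141.6   0. ]
tube_rack top [216.6 156.1] 0.88 [706.2 133.3   0. ]
[ 160.1 -630.   231.2] [-0.   1.   0.1  0. ] 1.0 [-0.4  0.6  0.4] 1.0013253712860886
```

Run:
```python
import cv2,numpy as np
a=cv2.imread("pics/scene1.png");b=cv2.imread("pics/top1.png")
c=cv2.resize(b[180:300,340:460],(400,400),interpolation=cv2.INTER_CUBIC)
d=cv2.resize(a[90:210,190:310],(400,400),interpolation=cv2.INTER_CUBIC)
cv2.imwrite("pics/mix.png",np.hstack([d,c]))
```

```text
(no output)
```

View pics/top1.png

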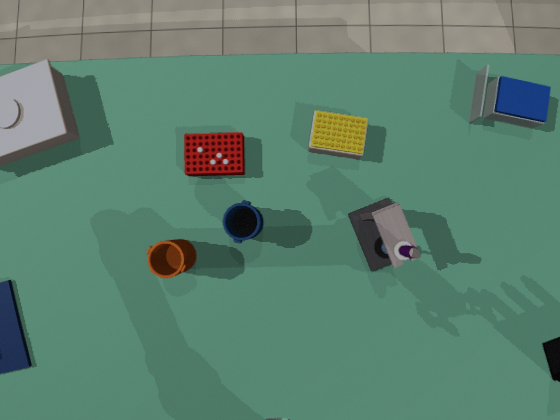

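Run:
```python
from h import *
from scipy.optimize import least_squares
np.set_printoptions(precision=1,suppress=True)
s=ctrl.observe();print(s['ee_rot'],[round(float(x),3) for x in s['ee_rot']])
# region-based fit of bucket silhouettes: cylinder r38,h120
import sys
def sil(m,P):
    uv=np.array([proj(m,p) for p in P]).astype(np.float32); h=cv2.convexHull(uv)
    return h
for l in("bucket","other_bucket","stand","brush"):
  for n in("scene","top"):
    m=camera_model(n)
    camera(n)
    r=trace(n,l)
    if r: 
        q=r[0];mk=q['region'].astype(np.uint8);M=cv2.moments(mk,True)
        print(l,n,round(q['conf'],2),q['extent'],M['m00'],M['m10']/M['m00'],M['m01']/M['m00'])
        np.save(f"pics/{l}_{n}.npy",mk)
th=np.linspace(0,2*np.pi,40)
for l,x0 in(("bucket",(552,64)),("other_bucket",(480,215))):
    def f(p):
        o=[]
        for n in("scene","top"):
            mk=np.load(f"pics/{l}_{n}.npy");m=camera_model(n)
            P=[(p[0]+38*np.cos(t),p[1]+38*np.sin(t),z) for t in th for z in(0,120)]
            M=cv2.moments(sil(m,P));M2=cv2.moments(mk,True)
            o+=[M['m10']/M['m00']-M2['m10']/M2['m00'],M['m01']/M['m00']-M2['m01']/M2['m00']]
        return np.array(o)
    r=least_squares(f,x0,diff_step=1e-3);print(l,r.x,r.fun)
```

```text
[-0.   1.   0.1  0. ] [-0.0, 0.992, 0.124, 0.0]
bucket scene 0.94 [276.6, 208.7, 310.4, 265.6] 1763.0 294.5292115711855 236.8230289279637
bucket top 0.77 [221.3, 202.0, 259.3, 244.2] 1272.0 241.84591194968553 221.32154088050314
other_bucket scene 0.8 [343.9, 230.1, 386.8, 294.9] 2132.0 366.46669793621015 265.61303939962477
other_bucket top 0.72 [149.0, 237.9, 197.4, 276.9] 1482.0 170.89811066126856 257.585020242915
stand scene 0.9 [214.4, 127.8, 270.8, 203.3] 2033.0 236.2921790457452 170.11805213969504
stand top 0.56 [348.1, 199.3, 420.1, 271.4] 2858.0 380.5115465360392 232.2109867039888
brush scene 0.97 [239.1, 112.3, 253.7, 171.6] 464.0 245.13577586206895 139.95258620689654
brush top 0.7 [381.5, 243.2, 414.5, 262.7] 305.0 401.6327868852459 250.54098360655738
bucket [555.4  64.7] [ 0.6  0.2  0.4 -0.3]
other_bucket [479.2 217.9] [ 0.2  0.3  0.3 -0. ]
```

View pics/mix.png

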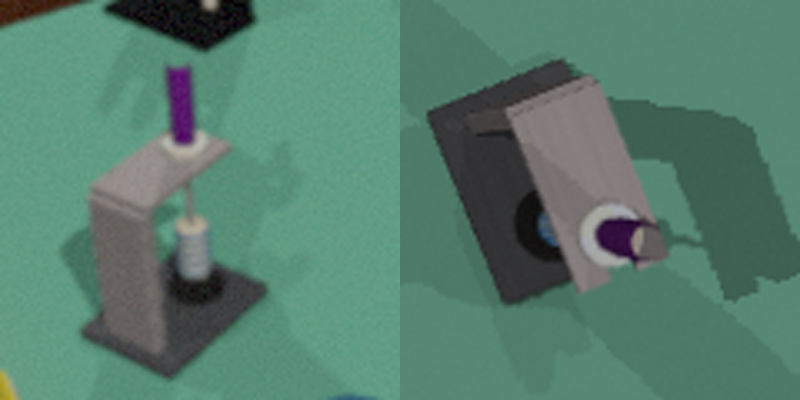

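The top picture shows the stand at about (382,233), with the fork mouth facing down and slightly right in the image. The brush hangs at (402,250), the blue bucket is at (243,222) and the orange one at (168,258). Next I fit the stand pose from the plate and base corners.

Run:
```python
from h import *
from scipy.optimize import least_squares
np.set_printoptions(precision=1,suppress=True)
m=camera_model("top");ms=camera_model("scene")
L=[((53,28,155),(105,112)),((53,-28,155),(198,80)),((-55,28,155),(180,293)),((-55,-28,155),(267,257)),((70,50,12),(28,112)),((-70,50,12),(105,300)),((70,-50,12),(165,60))]
S=[((53,28,155),(93,190)),((53,-28,155),(0,0)),((-55,-28,155),(231,148)),((-70,-50,12),(267,290)),((70,50,12),(83,330)),((-70,50,12),(170,374))]
def f(p):
    c,s=np.cos(p[2]),np.sin(p[2]);o=[]
    for (a,uv) in L:
        P=(p[0]+c*a[0]-s*a[1],p[1]+s*a[0]+c*a[1],a[2]);o+=list(proj(m,P)-np.array([340+uv[0]*.3,180+uv[1]*.3]))
    return np.array(o)
r=least_squares(f,(520,-240,.4));x,y,t=r.x
print(r.x,np.degrees(t),r.fun.reshape(-1,2))
print("seat",x-30*np.cos(t),y-30*np.sin(t))
for a in[(53,28,155),(53,-28,155),(-55,28,155),(-55,-28,155),(-70,-50,12),(70,50,12),(-70,50,12),(-30,0,155)]:
    P=(x+np.cos(t)*a[0]-np.sin(t)*a[1],y+np.sin(t)*a[0]+np.cos(t)*a[1],a[2]);print(a,(proj(ms,P)-(190,90))/.3)
# brush axis: handle top centre
b=np.load('pics/brush_top.npy');
print(tri([ray(m,(340+.3*250,180+.3*240)),ray(ms,(190+.3*179,90+.3*68))]))
```

```text
[ 524.8 -235.8    0.4] 20.807213584449812 [[ 1.   1.1]
 [ 0.2  0.1]
 [-0.6 -0.3]
 [ 0.4 -0.3]
 [-0.5 -0.7]
 [-0.5  1.3]
 [-0.3 -1.3]]
seat 496.7742824317726 -246.45497514390493
(53, 28, 155) [144.7 206.6]
(53, -28, 155) [ 89.1 182.8]
(-55, 28, 155) [231.3 141.3]
(-55, -28, 155) [177.  120.4]
(-70, -50, 12) [180.6 242.4]
(70, 50, 12) [168.2 370. ]
(-70, 50, 12) [269.3 281.1]
(-30, 0, 155) [184.6 144.9]
[ 495.5 -250.5  221.4]
```

>>> apply_moves --rows '[[[3.0, -2.0, -2.0, 0], [3.5, -2.4, -2.0, 0], [3.5, -2.4, -2.0, 0], [3.5, -2.4, -1.2, 0], [3.5, -2.4, 0, 0]]]' --claw 8.5

```text
time: 2.3
tool_pos: [298.1, -475.7, 306.3]
ee_rot: [0.003, 0.992, 0.124, 0.001]
wrist_force: [1.7, -0.6, 0.0]
width: 0.996
finger_force: 0.0
```

>>> apply_moves --rows '[[[3.5, -2.4, 0, 0], [3.5, -2.4, 0, 0], [3.5, -2.4, 0, 0], [3.5, -2.4, 0, 0], [3.5, -2.4, 0, 0]]]'

```text
time: 2.8
tool_pos: [437.2, -315.0, 303.6]
ee_rot: [0.0, 0.992, 0.124, 0.0]
wrist_force: [1.3, -1.3, 0.1]
width: 0.992
finger_force: 0.0
```

>>> apply_moves --rows '[[[3.5, -2.6, 0, 0], [3.5, -2.6, 0, 0], [0, 0, 0, -6.6], [0, 0, 0, 0]]]'

```text
time: 3.2
tool_pos: [492.4, -246.8, 303.4]
ee_rot: [0.0, 0.983, 0.183, 0.0]
wrist_force: [0.1, 0.3, -0.3]
width: 0.992
finger_force: 0.0
```

Run:
```python
from h import *
np.set_printoptions(precision=2,suppress=True)
s=ctrl.observe();m=camera_model("wrist");i=camera("wrist");cv2.imwrite("pics/w1.png",i)
from scipy.spatial.transform import Rotation as Ro
q=s['ee_rot'];R=Ro.from_quat([q[1],q[2],q[3],q[0]]).as_matrix()
print(s['time'],s['tool_pos'],R,s['joint_positions'],s['wrist_force'])
for l,z in dict(brush=155,brush_tip=30,stand_seat=155,stand=0).items():
    for k in tip_of("wrist",l)[:2]: print(l,k['xy'],k['conf'],atz(m,k['xy'],z))
```

```text
3.2 [ 492.42 -246.83  303.41] [[ 0.93  0.36  0.  ]
 [ 0.36 -0.93 -0.  ]
 [ 0.    0.   -1.  ]] [ 0.67  0.16 -0.31  1.74  0.05  1.25 -0.85] [ 0.14  0.26 -0.28]
brush [280.7, 187.9] 0.61 [ 498.74 -240.84  155.  ]
stand [284.0, 135.0] 0.88 [ 525.39 -233.71    0.  ]
```

View pics/w1.png

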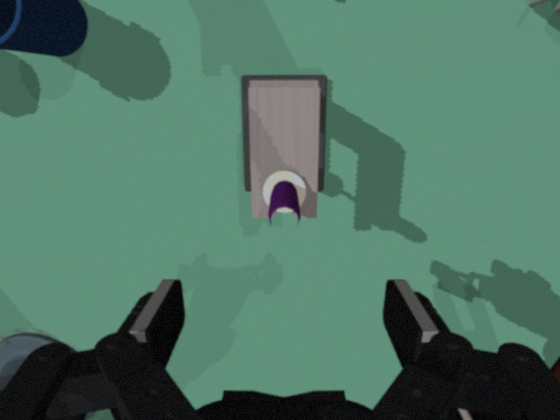

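The wrist view shows the plate square to the tool, with corners at about (248,80), (321,80), (252,218) and (317,217). The collar is at (284,193).

Run:
```python
from h import *
np.set_printoptions(precision=1,suppress=True)
m=camera_model("wrist")
q=[atz(m,u,155) for u in((248,80),(321,80),(252,218),(317,217))]
for a in q:print(a)
d=(q[0]+q[1]-q[2]-q[3])/2;print(d,np.degrees(np.arctan2(d[1],d[0])),np.linalg.norm(d),"seat",(q[2]+q[3])/2+d/np.linalg.norm(d)*25)
print("collar",atz(m,(284,193),161),"handle end",atz(m,(285,219),231))
i=cv2.imread("pics/w1.png");k=cv2.cvtColor(i,cv2.COLOR_BGR2HSV)
# collar mask
mk=((k[...,2]>150)&(k[...,1]<70)).astype(np.uint8);mk[:150]=0;mk[230:]=0
n,l,st,ce=cv2.connectedComponentsWithStats(mk);j=1+np.argmax(st[1:,4]) if n>1 else 0;print(st[j],ce[j])
```

```text
[ 568.7 -190.6  155. ]
[ 588.6 -243.5  155. ]
[ 462.9 -230.6  155. ]
[ 483.4 -282.9  155. ]
[105.5  39.6   0. ] 20.598195142374237 112.69072146093353 seat [ 496.6 -247.9  155. ]
collar [ 495.1 -248.1  161. ] handle end [ 497.1 -247.9  231. ]
[263 171  42  34 530] [280.1 182.3]
```

>>> apply_moves --rows '[[[0.35, 0.21, 0, 0], [0, 0, 3, 0], [0, 0, 3, 0], [0, 0, 3, 0], [0, 0, 2, 0]]]'

```text
time: 3.95
tool_pos: [494.1, -249.6, 190.9]
ee_rot: [-0.001, 0.984, 0.18, -0.001]
wrist_force: [-1.3, -0.7, 0.3]
width: 0.995
finger_force: 0.0
```

>>> apply_moves --rows '[[[0, 0, 1.2, 0], [0, 0, 0, 0], [0, 0, 0, 0]]]'

```text
time: 4.25
tool_pos: [496.0, -249.8, 182.1]
ee_rot: [0.0, 0.984, 0.181, 0.001]
wrist_force: [-0.8, -0.2, 0.1]
width: 0.999
finger_force: 0.0
```

>>> apply_moves --rows '[[[0, 0, 0, 0], [0, 0, 0, 0], [0, 0, 0, 0], [0, 0, 0, 0], [0, 0, 0, 0]]]' --claw 0 --newtons 40

```text
time: 4.75
tool_pos: [495.6, -249.3, 181.7]
ee_rot: [0.0, 0.983, 0.181, 0.0]
wrist_force: [-1.2, 0.4, 0.7]
width: 0.243
finger_force: 39.2
```

>>> apply_moves --rows '[[[0, 0, 0, 0], [0, 0, 0, 0], [0, 0, 0, 0], [0, 0, 0, 0], [0, 0, 0, 0]]]'

```text
time: 5.25
tool_pos: [495.6, -249.3, 181.7]
ee_rot: [0.0, 0.983, 0.181, 0.0]
wrist_force: [-1.0, 1.3, 4.0]
width: 0.243
finger_force: 39.5
```

Run:
```python
from h import *
s=ctrl.observe();print(s)
```

```text
{'time': 5.25, 'joint_positions': array([ 0.65317391,  0.27435693, -0.30043644,  1.8644338 ,  0.09432992,
        1.01610302, -0.89304965]), 'qd': array([-8.22655309e-04, -5.35493884e-04, -1.30847343e-03, -7.74546797e-04,
       -6.50553773e-04, -9.80009188e-05, -1.22079772e-03]), 'joint_torque': array([ 2.42499132e-01, -3.34401226e+01, -1.28184590e+00, -2.19993085e+01,
        1.61752459e-01, -3.97006553e-01, -8.07005517e-05]), 'tool_pos': array([ 495.62712382, -249.28737135,  181.69222856]), 'ee_rot': array([6.01436229e-05, 9.83469359e-01, 1.81074499e-01, 2.05684123e-04]), 'wrist_force': array([-0.97936632,  1.34098711,  3.95018489]), 'ft_torque': array([ 0.1768753 ,  0.25527132, -0.00967542]), 'finger_force': 39.466961324214935, 'width': 0.2431506293484029}
```

>>> apply_moves --rows '[[[0, 0, 0, 0], [0, 0, -0.5, 0], [0, 0, -0.5, 0], [0, 0, -0.5, 0], [0, 0, 0, 0]]]' --newtons 70

```text
time: 5.75
tool_pos: [495.8, -249.7, 197.0]
ee_rot: [0.0, 0.983, 0.181, 0.001]
wrist_force: [-0.4, 0.1, -1.5]
width: 0.241
finger_force: 68.2
```

Run:
```python
from h import *
s=ctrl.observe();print(s['tool_pos'],s['wrist_force'],s['width'],s['finger_force'])
m=camera_model("top");i=camera("top");ms=camera_model("scene");j=camera("scene")
c=cv2.resize(i[180:300,340:460],(400,400),interpolation=cv2.INTER_CUBIC)
d=cv2.resize(j[90:210,190:310],(400,400),interpolation=cv2.INTER_CUBIC)
cv2.imwrite("pics/mix2.png",np.hstack([d,c]))
```

```text
[ 495.83314231 -249.7054726   196.95642925] [-0.3547961   0.05412357 -1.53403564] 0.24091793228264335 68.16428060643375
```

View pics/mix2.png

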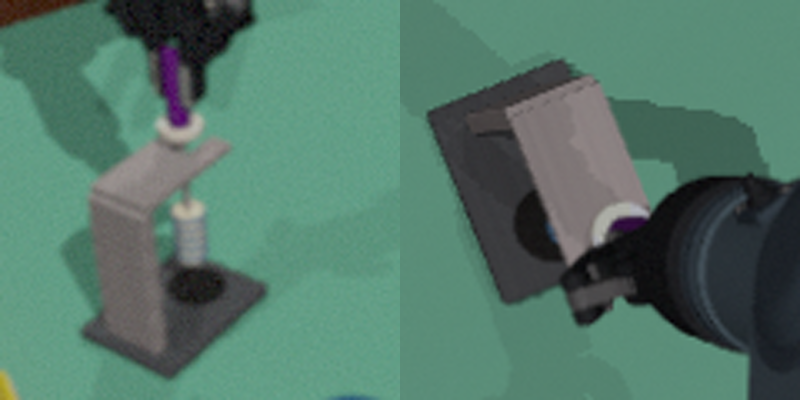

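The collar is lifted clear of the plate with the brush held, and the stem runs from about (180,120) to (190,262) in the left crop. Now drawing it out.

>>> apply_moves --rows '[[[-1, 0, 0, 0], [-1.5, 0, 0, 0], [-2, 0, 0, 0], [-2, 0, 0, 0], [-1.5, 0, 0, 0]]]'

```text
time: 6.35
tool_pos: [417.6, -279.0, 195.9]
ee_rot: [-0.0, 0.984, 0.18, -0.001]
wrist_force: [0.3, 0.1, -0.8]
width: 0.238
finger_force: 68.2
```

>>> apply_moves --rows '[[[-1, 0, 0, 0], [0, 0, -1, 0], [0, 0, -3, 0], [0, 0, -4, 0], [0, 0, -4, 0]]]'

```text
time: 6.85
tool_pos: [412.0, -280.5, 318.2]
ee_rot: [-0.0, 0.983, 0.182, 0.0]
wrist_force: [1.3, 0.1, -0.8]
width: 0.239
finger_force: 68.4
```

>>> apply_moves --rows '[[[0, 0, -2, 0], [0, 0, 0, 0], [0, 0, 0, 0]]]'

```text
time: 7.15
tool_pos: [412.0, -280.9, 336.8]
ee_rot: [0.0, 0.983, 0.182, 0.001]
wrist_force: [-0.5, -0.2, -2.0]
width: 0.237
finger_force: 68.4
```

```bash
cat > tilt.py <<'E'
from h import *
np.set_printoptions(precision=1,suppress=True)
from scipy.spatial.transform import Rotation as Ro
def run(tag):
    s=ctrl.observe();q=s['ee_rot'];R=Ro.from_quat([q[1],q[2],q[3],q[0]]).as_matrix()
    P={}
    print(s['time'],s['tool_pos'],s['wrist_force'],s['width'])
    for n in("scene","top","wrist"):
        m=camera_model(n);cv2.imwrite(f"pics/{tag}_{n}.png",camera(n))
        for l in("brush","brush_tip"):
            k=tip_of(n,l)
            if k: print(n,l,np.array(k[0]['xy']),round(k[0]['conf'],2));P.setdefault(l,[]).append(ray(m,k[0]['xy'])) if k[0]['conf']>.3 else 0
            e=s['tool_pos']+np.array([0,0,-26 if l=="brush" else -151]); print("   expected",proj(m,e))
    for l in P:
        if len(P[l])>1: x=tri(P[l]);print(l,x,"tool-frame rel",R.T@(x-s['tool_pos']))
if __name__=="__main__":
    import sys;run(sys.argv[1])
E
python3 tilt.py a
```

```text
7.15 [ 412.  -280.9  336.8] [-0.5 -0.2 -2. ] 0.23746161914122502
scene brush [261.5  68.6] 0.59
   expected [262.9  63.8]
scene brush_tip [263.  108.4] 0.96
   expected [264.8 108.4]
top brush [451.8 309.5] 0.95
   expected [451.7 310.2]
top brush_tip [424.7 295. ] 0.82
   expected [425.9 297. ]
wrist brush [281.5 252.6] 0.64
   expected [286.2 261.1]
wrist brush_tip [281.1 194.1] 0.56
   expected [285.5 195.2]
brush [ 412.4 -282.3  299.8] tool-frame rel [-0.1  1.4 37. ]
brush_tip [ 415.9 -277.8  189.5] tool-frame rel [  4.7  -1.7 147.3]
```

Run:
```python
import cv2,numpy as np
a=cv2.imread("pics/a_scene.png")[35:125,215:305];b=cv2.imread("pics/a_top.png")[270:340,400:490];w=cv2.imread("pics/a_wrist.png")[150:350,180:380]
R=lambda i,s:cv2.resize(i,s,interpolation=cv2.INTER_CUBIC)
cv2.imwrite("pics/a_mix.png",np.hstack([R(a,(400,400)),R(w,(400,400))]))
```

```text
(no output)
```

View pics/a_mix.png

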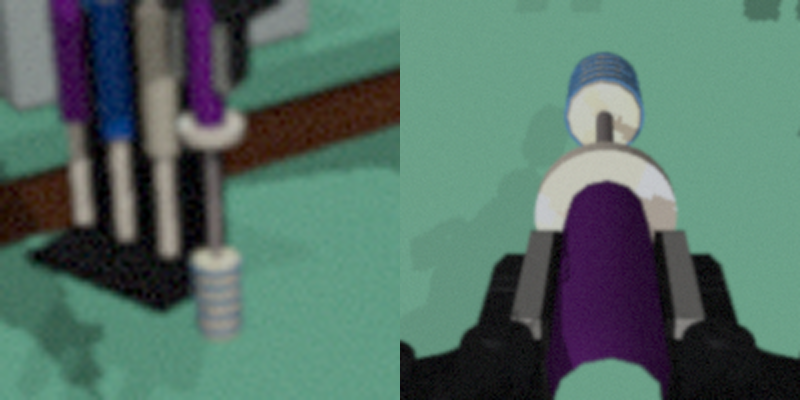

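The crops show the brush held nearly upright. In the scene crop the collar is at (212,130) and the head runs from (217,258) to (219,332). In the wrist crop the collar is at (605,215) and the head top at (604,115). I fit the axis to these.

Run:
```python
from h import *
from scipy.optimize import least_squares
np.set_printoptions(precision=2,suppress=True)
from scipy.spatial.transform import Rotation as Ro
s=ctrl.observe();q=s['ee_rot'];R=Ro.from_quat([q[1],q[2],q[3],q[0]]).as_matrix();T=s['tool_pos']
W=lambda u,v:(180+(u-400)/2,150+v/2); S=lambda u,v:(215+u*.225,35+v*.225)
mw,ms,mt=[camera_model(n) for n in("wrist","scene","top")]
O=[(mw,3,W(605,215),1),(mw,-75,W(604,115),1),(ms,3,S(212,130),1),(ms,-75,S(217,258),1),(ms,-125,S(219,332),1),(mt,0,(451.8,309.5),1),(mt,-125,(424.7,295),1),(mw,-125,(281.1,194.1),1)]
# p: grasp point offset x,y in tool; grasp z along brush; tilt about y, x
def f(p,full=True):
    a=np.array([p[3],p[4],-1.]);a/=np.linalg.norm(a) # up axis in tool frame (tool z down)
    o=[]
    for m,z,uv,w in O:
        P=T+R@(np.array([p[0],p[1],-19+0])+a*(z-p[2]))
        o+=list((proj(m,P)-uv)*w)
    return np.array(o+[p[0]/5,p[1]/2,(p[2]-45)/3,p[3]*60,p[4]*200])
r=least_squares(f,[0,0,45,0,0]);print(r.x,np.degrees(r.x[3:]));print(r.fun.reshape(-1)[:16].reshape(-1,2))
a=np.array([r.x[3],r.x[4],-1.]);a/=np.linalg.norm(a)
for z in(0,-125):print(z,np.array([r.x[0],r.x[1],-19])+a*(z-r.x[2]))
```

```text
[ 3.75 -1.25 45.3  -0.    0.  ] [-0.04  0.22]
[[-0.05 -0.17]
 [ 0.37  2.52]
 [-0.02 -0.5 ]
 [ 0.2  -0.47]
 [ 0.54 -0.17]
 [-1.99 -0.82]
 [-0.62  0.9 ]
 [ 1.25 -2.28]]
0 [ 3.77 -1.43 26.3 ]
-125 [  3.86  -1.92 151.3 ]
```

>>> apply_moves --rows '[[[0.5, -1.5, 0, 0], [1.5, -3, 0, 0], [2.2, -3.5, 0, 0], [2.5, -4, 0, 0], [2.5, -4, 0, 0]]]'

```text
time: 8.1
tool_pos: [440.0, -96.3, 336.4]
ee_rot: [0.0, 0.983, 0.181, 0.0]
wrist_force: [1.7, 1.0, -1.0]
width: 0.24
finger_force: 68.4
```

>>> apply_moves --rows '[[[2.5, -4, 0, 0], [2.5, -3.5, 0, 0], [1.8, -2.5, 0, 0], [1, -1, 0, 0], [0, 0, 0, 0]]]'

```text
time: 8.6
tool_pos: [473.7, 35.8, 336.6]
ee_rot: [-0.0, 0.983, 0.185, 0.0]
wrist_force: [-0.9, -0.5, 0.1]
width: 0.238
finger_force: 68.4
```

>>> apply_moves --rows '[[[0, 0, 0, 0], [0, 0, 0, 0]]]'

```text
time: 8.8
tool_pos: [473.5, 30.0, 336.1]
ee_rot: [0.0, 0.984, 0.18, -0.0]
wrist_force: [0.7, -1.0, -0.8]
width: 0.237
finger_force: 68.4
```

Run:
```python
from h import *
np.set_printoptions(precision=1,suppress=True)
s=ctrl.observe();print(s['time'],s['tool_pos'],s['ee_rot'],s['wrist_force'])
m=camera_model("wrist");i=camera("wrist");cv2.imwrite("pics/b.png",i)
for l,z in(("bucket",0),("bucket_rim",120)):
    k=tip_of("wrist",l)
    for q in k[:2]:print(l,q['xy'],q['conf'],atz(m,q['xy'],z))
c=np.array([555,64,120.])
print("expected",proj(m,c),[proj(m,c+38*np.array(v)) for v in((1,0,0),(-1,0,0),(0,1,0),(0,-1,0))])
```

```text
8.8 [473.5  30.  336.1] [ 0.   1.   0.2 -0. ] [ 0.7 -1.  -0.8]
bucket [280.2, 87.1] 0.93 [558.3  67.4   0. ]
bucket_rim [274.3, 85.8] 0.89 [555.6  71.3 120. ]
expected [281.2  89.2] [array([295.5,  50.1]), array([267.7, 126.7]), array([243.9,  74.8]), array([317.9, 103.6])]
```

View pics/b.png

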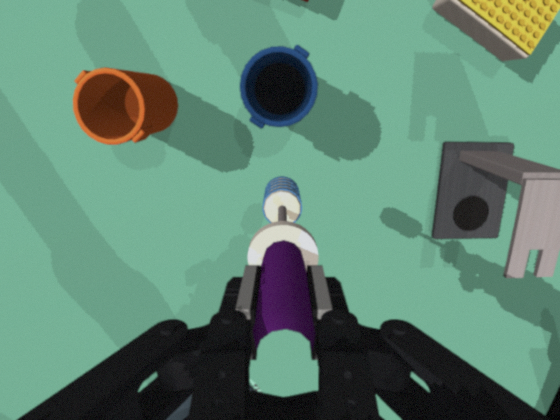

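The blue rim centre appears at about (279,86.5), and the lugs at (300,50) and (257,123).

Run:
```python
from h import *
from scipy.optimize import least_squares
np.set_printoptions(precision=1,suppress=True)
m=camera_model("wrist")
i=cv2.imread("pics/b.png");k=cv2.cvtColor(i,cv2.COLOR_BGR2HSV)
print(atz(m,(279,86.5),120))
mk=((k[...,0]>98)&(k[...,0]<125)&(k[...,1]>120)).astype(np.uint8);mk[150:]=0;mk[:,:225]=0;mk[:,330:]=0
cs,_=cv2.findContours(mk,cv2.RETR_EXTERNAL,cv2.CHAIN_APPROX_NONE);c=cv2.convexHull(max(cs,key=cv2.contourArea));print(cv2.boundingRect(c))
pts=max(cs,key=cv2.contourArea)[:,0,:].astype(float)
P=np.array([atz(m,p,120)[:2] for p in pts])
def f(p): return np.hypot(P[:,0]-p[0],P[:,1]-p[1])-38
r=least_squares(f,(555,65),loss='soft_l1',f_scale=1);print(r.x,np.percentile(f(r.x),[5,25,50,75,95]))
```

```text
[557.  67. 120.]
(240, 45, 78, 83)
[556.2  67.3] [-1.9 -1.6 -1.3 -1.   3.6]
```

>>> apply_moves --rows '[[[1.5, -0.1, 0, 0], [3, -0.1, 0, 0], [2.6, -0.1, 0, 0], [1.5, 0, 0, 0], [0, 0, 0, 0]]]'

```text
time: 9.45
tool_pos: [554.6, 64.9, 335.8]
ee_rot: [-0.001, 0.984, 0.181, 0.0]
wrist_force: [-0.7, -0.1, -1.4]
width: 0.235
finger_force: 68.4
```

>>> apply_moves --rows '[[[0, 0, 0, 0], [0, 0, 0, 0]]]'

```text
time: 9.65
tool_pos: [552.6, 64.0, 336.2]
ee_rot: [0.0, 0.984, 0.18, -0.0]
wrist_force: [0.3, 0.5, -0.5]
width: 0.238
finger_force: 68.4
```

Run:
```python
from h import *
np.set_printoptions(precision=1,suppress=True)
s=ctrl.observe();print(s['time'],s['tool_pos'],s['ee_rot'],s['wrist_force'])
I={}
for n in("scene","top","wrist"):
    m=camera_model(n);I[n]=camera(n);t=s['tool_pos']
    for l in("bucket_rim","brush_tip"):
        k=tip_of(n,l)
        if k:print(n,l,np.array(k[0]['xy']),round(k[0]['conf'],2),atz(m,k[0]['xy'],120 if 'rim' in l else t[2]-151))
R=lambda i,s:cv2.resize(i,s,interpolation=cv2.INTER_CUBIC)
cv2.imwrite("pics/c.png",np.hstack([R(I["scene"][170:280,240:350],(400,400)),R(I["wrist"][100:260,200:360],(400,400))]))
```

```text
9.65 [552.6  64.  336.2] [ 0.   1.   0.2 -0. ] [ 0.3  0.5 -0.5]
scene bucket_rim [293.8 218.8] 0.59 [556.9  60.8 120. ]
scene brush_tip [294.4 195.6] 0.75 [554.6  58.3 185.2]
top bucket_rim [245.9 222.1] 0.62 [552.7  54.6 120. ]
wrist bucket_rim [280.2 171.6] 0.69 [558.7  71.3 120. ]
wrist brush_tip [281.9 193.6] 0.9 [554.4  67.5 185.2]
```

View pics/c.png

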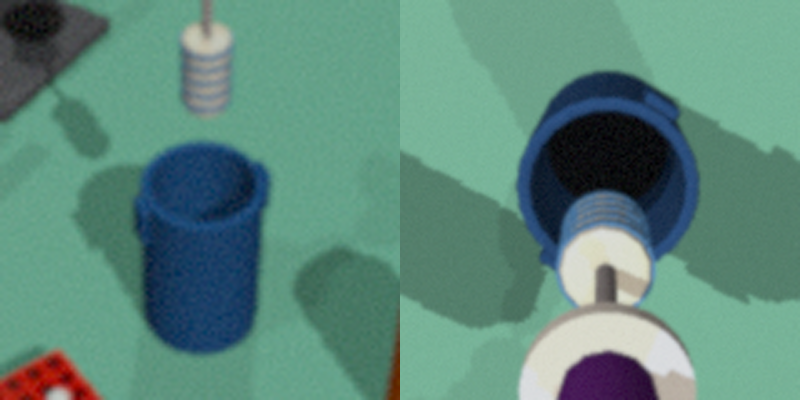

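The brush head is above the bucket. In the scene crop its axis (about x=208) sits slightly right of the bucket centre (about 202), while the wrist crop is centred laterally (606 against 608). I work out the correction.

Run:
```python
from h import *
np.set_printoptions(precision=2,suppress=True)
s=ctrl.observe();T=s['tool_pos']
from scipy.spatial.transform import Rotation as Ro
q=s['ee_rot'];R=Ro.from_quat([q[1],q[2],q[3],q[0]]).as_matrix()
ms,mw=camera_model("scene"),camera_model("wrist")
S=lambda p:(p-(240,170))*400/110; W=lambda p:(p-(200,100))*2.5
A=T+R@np.array([3.8,-1.5,0])
for n,m,F in(("scene",ms,S),("wrist",mw,W)):
    for z in (185,235,120,0): print(n,z,F(proj(m,(A[0],A[1],z))))
    for a in(0,1):
        d=R[:,a]*10; print("10mm tool axis",a,F(proj(m,(A[0]+d[0],A[1]+d[1],120)))-F(proj(m,(A[0],A[1],120))))
```

```text
scene 185 [205.07 103.25]
scene 235 [206.71  35.19]
scene 120 [203.15 183.53]
scene 0 [200.11 311.67]
10mm tool axis 0 [-9.23  9.83]
10mm tool axis 1 [-13.85  -6.67]
wrist 185 [207.02 229.66]
wrist 235 [206.66 275.03]
wrist 120 [207.35 188.37]
wrist 0 [207.74 140.23]
10mm tool axis 0 [ -0.03 -24.05]
10mm tool axis 1 [24.35 -0.01]
```

>>> apply_moves --rows '[[[0, 0.05, 1.5, 0], [0, 0, 2.5, 0], [0, 0, 2.5, 0], [0, 0, 2, 0], [0, 0, 1.5, 0]]]'

```text
time: 10.6
tool_pos: [552.1, 64.0, 233.4]
ee_rot: [-0.0, 0.983, 0.181, -0.002]
wrist_force: [-0.0, -0.3, -1.4]
width: 0.238
finger_force: 68.4
```

>>> apply_moves --rows '[[[0, 0, 1, 0], [0, 0, 0.3, 0], [0, 0, 0, 0], [0, 0, 0, 0]]]'

```text
time: 11.0
tool_pos: [554.3, 64.6, 224.3]
ee_rot: [0.0, 0.983, 0.181, 0.001]
wrist_force: [0.3, -0.2, 0.2]
width: 0.237
finger_force: 68.4
```

>>> apply_moves --rows '[[[0, 0, 0.1, 0], [0, 0, 0.1, 0], [0, 0, 0.1, 0], [0, 0, 0, 0]]]'

```text
time: 11.4
tool_pos: [553.4, 64.4, 220.3]
ee_rot: [0.0, 0.983, 0.181, -0.0]
wrist_force: [0.5, -0.3, -0.7]
width: 0.237
finger_force: 68.4
```

>>> apply_moves --rows '[[[0, 0, 0.1, 0], [0, 0, 0.1, 0], [0, 0, 0.1, 0], [0, 0, 0, 0]]]'

```text
time: 11.8
tool_pos: [553.3, 64.3, 217.0]
ee_rot: [-0.0, 0.983, 0.181, -0.0]
wrist_force: [0.2, 0.6, -0.6]
width: 0.242
finger_force: 68.4
```

>>> apply_moves --rows '[[[0, 0, 0.1, 0], [0, 0, 0.1, 0], [0, 0, 0.1, 0], [0, 0, 0.1, 0], [0, 0, 0, 0]]]'

```text
time: 12.3
tool_pos: [553.3, 64.3, 213.1]
ee_rot: [-0.0, 0.983, 0.181, -0.0]
wrist_force: [0.1, 0.0, -0.8]
width: 0.238
finger_force: 68.4
```

>>> apply_moves --rows '[[[0, 0, 0.1, 0], [0, 0, 0.1, 0], [0, 0, 0.1, 0], [0, 0, 0, 0], [0, 0, 0, 0]]]'

```text
time: 12.8
tool_pos: [553.5, 64.4, 210.2]
ee_rot: [-0.0, 0.983, 0.181, -0.0]
wrist_force: [-0.3, 0.3, -0.9]
width: 0.238
finger_force: 68.4
```

>>> apply_moves --rows '[[[0, 0, 0.1, 0], [0, 0, 0.1, 0], [0, 0, 0.1, 0], [0, 0, 0, 0]]]'

```text
time: 13.2
tool_pos: [553.3, 64.3, 207.1]
ee_rot: [-0.0, 0.983, 0.181, -0.0]
wrist_force: [-0.1, 0.3, -1.5]
width: 0.243
finger_force: 68.4
```

>>> apply_moves --rows '[[[0, 0, 0.1, 0], [0, 0, 0.1, 0], [0, 0, 0.1, 0], [0, 0, 0, 0]]]'

```text
time: 13.6
tool_pos: [553.3, 64.3, 204.1]
ee_rot: [-0.0, 0.983, 0.181, -0.0]
wrist_force: [-1.0, -1.1, -0.2]
width: 0.242
finger_force: 68.4
```

>>> apply_moves --rows '[[[0, 0, 0.1, 0], [0, 0, 0.1, 0], [0, 0, 0.1, 0], [0, 0, 0, 0]]]'

```text
time: 14.0
tool_pos: [553.3, 64.3, 201.1]
ee_rot: [-0.0, 0.983, 0.181, -0.0]
wrist_force: [-0.5, 0.3, -0.3]
width: 0.239
finger_force: 68.4
```

>>> apply_moves --rows '[[[0, 0, 0.1, 0], [0, 0, 0.1, 0], [0, 0, 0.1, 0], [0, 0, 0, 0]]]'

```text
time: 14.4
tool_pos: [553.3, 64.4, 198.1]
ee_rot: [-0.0, 0.983, 0.181, -0.0]
wrist_force: [-0.2, 0.6, -1.7]
width: 0.235
finger_force: 68.4
```

>>> apply_moves --rows '[[[0, 0, 0.1, 0], [0, 0, 0.1, 0], [0, 0, 0.1, 0], [0, 0, 0, 0]]]'

```text
time: 14.8
tool_pos: [553.3, 64.4, 195.1]
ee_rot: [-0.0, 0.983, 0.181, -0.0]
wrist_force: [-0.1, -0.3, -0.6]
width: 0.235
finger_force: 68.4
```

>>> apply_moves --rows '[[[0, 0, 0.1, 0], [0, 0, 0.1, 0], [0, 0, 0.1, 0], [0, 0, 0, 0]]]'

```text
time: 15.2
tool_pos: [553.3, 64.3, 192.1]
ee_rot: [-0.0, 0.983, 0.181, -0.0]
wrist_force: [-0.3, -0.4, -0.5]
width: 0.236
finger_force: 68.4
```

>>> apply_moves --rows '[[[0, 0, 0.1, 0], [0, 0, 0.1, 0], [0, 0, 0.1, 0], [0, 0, 0, 0]]]'

```text
time: 15.6
tool_pos: [553.3, 64.4, 189.0]
ee_rot: [-0.0, 0.983, 0.181, -0.0]
wrist_force: [-1.0, 0.0, -0.4]
width: 0.239
finger_force: 68.4
```

>>> apply_moves --rows '[[[0, 0, 0.1, 0], [0, 0, 0.1, 0], [0, 0, 0.1, 0], [0, 0, 0, 0]]]'

```text
time: 16.0
tool_pos: [553.3, 64.4, 186.1]
ee_rot: [-0.0, 0.983, 0.181, -0.0]
wrist_force: [-0.5, 0.8, -0.7]
width: 0.241
finger_force: 68.4
```

>>> apply_moves --rows '[[[0, 0, 0.1, 0], [0, 0, 0.1, 0], [0, 0, 0.1, 0], [0, 0, 0, 0]]]'

```text
time: 16.4
tool_pos: [553.3, 64.3, 183.0]
ee_rot: [-0.0, 0.983, 0.181, -0.0]
wrist_force: [0.2, 0.1, -1.0]
width: 0.235
finger_force: 68.4
```

>>> apply_moves --rows '[[[0, 0, 0.1, 0], [0, 0, 0.1, 0], [0, 0, 0.1, 0], [0, 0, 0, 0]]]'

```text
time: 16.8
tool_pos: [553.3, 64.4, 180.1]
ee_rot: [-0.0, 0.983, 0.181, -0.0]
wrist_force: [0.1, -0.3, -0.3]
width: 0.244
finger_force: 68.4
```

>>> apply_moves --rows '[[[0, 0, 0.1, 0], [0, 0, 0.1, 0], [0, 0, 0.1, 0], [0, 0, 0, 0]]]'

```text
time: 17.2
tool_pos: [553.3, 64.3, 177.1]
ee_rot: [-0.0, 0.983, 0.181, -0.0]
wrist_force: [-0.8, -0.9, -1.5]
width: 0.24
finger_force: 68.4
```

>>> apply_moves --rows '[[[0, 0, 0.1, 0], [0, 0, 0.1, 0], [0, 0, 0.1, 0], [0, 0, 0, 0]]]'

```text
time: 17.6
tool_pos: [553.3, 64.3, 174.1]
ee_rot: [-0.0, 0.983, 0.181, -0.0]
wrist_force: [-0.1, 0.2, -0.4]
width: 0.238
finger_force: 68.4
```

>>> apply_moves --rows '[[[0, 0, 0.1, 0], [0, 0, 0.1, 0], [0, 0, 0.1, 0], [0, 0, 0, 0]]]'

```text
time: 18.0
tool_pos: [553.9, 64.6, 171.9]
ee_rot: [0.0, 0.983, 0.181, 0.0]
wrist_force: [-1.0, -0.5, 3.3]
width: 0.236
finger_force: 68.8
```

>>> apply_moves --rows '[[[0, 0, 0, 0], [0, 0, 0, 0]]]'

```text
time: 18.2
tool_pos: [553.8, 64.5, 171.7]
ee_rot: [0.0, 0.983, 0.181, 0.0]
wrist_force: [-0.5, -0.6, 3.2]
width: 0.237
finger_force: 68.8
```

>>> apply_moves --rows '[[[0, 0, 0, 0], [0, 0, 0, 0]]]'

```text
time: 18.4
tool_pos: [553.7, 64.5, 171.6]
ee_rot: [-0.0, 0.983, 0.181, 0.0]
wrist_force: [-0.5, 0.1, 3.9]
width: 0.237
finger_force: 68.8
```

>>> apply_moves --rows '[[[0, 0, 0.04, 0], [0, 0, 0, 0], [0, 0, 0, 0]]]'

```text
time: 18.7
tool_pos: [553.7, 64.5, 171.1]
ee_rot: [-0.0, 0.983, 0.181, 0.0]
wrist_force: [-0.3, -1.2, 5.4]
width: 0.24
finger_force: 68.9
```

>>> apply_moves --rows '[[[0, 0, 0, 0], [0, 0, 0, 0]]]'

```text
time: 18.9
tool_pos: [553.7, 64.5, 171.1]
ee_rot: [-0.0, 0.983, 0.181, 0.0]
wrist_force: [-0.7, 0.3, 4.8]
width: 0.234
finger_force: 68.9
```

>>> apply_moves --rows '[[[0, 0, 0, 0], [0, 0, 0, 0]]]'

```text
time: 19.1
tool_pos: [553.6, 64.4, 171.0]
ee_rot: [-0.0, 0.983, 0.181, 0.0]
wrist_force: [0.3, 0.6, 5.2]
width: 0.239
finger_force: 68.9
```

>>> apply_moves --rows '[[[0, 0, -1, 0], [0, 0, -2, 0], [0, 0, -2.4, 0], [0, 0, -2, 0], [0, 0, -1.4, 0]]]'

```text
time: 19.6
tool_pos: [553.2, 64.2, 259.6]
ee_rot: [0.0, 0.983, 0.181, -0.0]
wrist_force: [1.0, -0.5, -0.6]
width: 0.237
finger_force: 68.5
```

>>> apply_moves --rows '[[[0, 0, 0, 0], [0, 0, 0, 0], [0, 0, 0, 0]]]'

```text
time: 19.9
tool_pos: [552.3, 64.0, 257.2]
ee_rot: [-0.0, 0.983, 0.181, -0.002]
wrist_force: [-0.7, 0.7, -1.3]
width: 0.235
finger_force: 68.5
```

>>> apply_moves --rows '[[[0, 0, 1.2, 0], [0, 0, 2.2, 0], [0, 0, 2.2, 0], [0, 0, 1.5, 0], [0, 0, 0.7, 0]]]'

```text
time: 20.4
tool_pos: [551.5, 64.0, 177.8]
ee_rot: [-0.0, 0.983, 0.181, -0.002]
wrist_force: [0.0, -0.4, -0.6]
width: 0.237
finger_force: 68.5
```

>>> apply_moves --rows '[[[0, 0, 0, 0], [0, 0, 0, 0], [0, 0, 0, 0]]]'

```text
time: 20.7
tool_pos: [554.5, 64.7, 182.1]
ee_rot: [0.0, 0.983, 0.181, 0.001]
wrist_force: [0.2, 0.5, -1.4]
width: 0.237
finger_force: 68.5
```

>>> apply_moves --rows '[[[0, 0, 0.1, 0], [0, 0, 0.2, 0], [0, 0, 0.2, 0], [0, 0, 0.15, 0], [0, 0, 0.1, 0]]]'

```text
time: 21.2
tool_pos: [553.4, 64.3, 173.3]
ee_rot: [0.0, 0.983, 0.181, -0.0]
wrist_force: [0.6, 0.2, 0.4]
width: 0.237
finger_force: 68.5
```

>>> apply_moves --rows '[[[0, 0, 0.1, 0], [0, 0, 0.08, 0], [0, 0, 0.05, 0], [0, 0, 0, 0], [0, 0, 0, 0]]]'

```text
time: 21.7
tool_pos: [553.8, 64.5, 171.6]
ee_rot: [0.0, 0.983, 0.181, 0.0]
wrist_force: [-0.6, -0.1, 3.4]
width: 0.24
finger_force: 68.9
```

>>> apply_moves --rows '[[[0, 0, 0, 0], [0, 0, 0, 0]]]'

```text
time: 21.9
tool_pos: [553.8, 64.5, 171.4]
ee_rot: [0.0, 0.983, 0.181, 0.0]
wrist_force: [-0.7, -0.2, 4.0]
width: 0.238
finger_force: 68.9
```

>>> apply_moves --rows '[[[0, 0, 0, 0], [0, 0, 0, 0]]]'

```text
time: 22.1
tool_pos: [553.7, 64.5, 171.3]
ee_rot: [-0.0, 0.983, 0.181, 0.0]
wrist_force: [-1.1, 0.9, 4.4]
width: 0.242
finger_force: 68.9
```

>>> apply_moves --rows '[[[0, 0, 0.03, 0], [0, 0, 0, 0], [0, 0, 0, 0], [0, 0, 0, 0]]]'

```text
time: 22.5
tool_pos: [553.7, 64.5, 171.0]
ee_rot: [-0.0, 0.983, 0.181, 0.0]
wrist_force: [-1.3, 0.8, 5.1]
width: 0.238
finger_force: 69.0
```

>>> apply_moves --rows '[[[0, 0, -1, 0], [0, 0, -2, 0], [0, 0, -2.4, 0], [0, 0, -2, 0], [0, 0, -1.4, 0]]]'

```text
time: 23.0
tool_pos: [553.5, 64.3, 259.7]
ee_rot: [0.0, 0.983, 0.181, 0.0]
wrist_force: [1.1, 0.1, 0.2]
width: 0.242
finger_force: 68.6
```

>>> apply_moves --rows '[[[0, 0, 0, 0], [0, 0, 0, 0], [0, 0, 0, 0]]]'

```text
time: 23.3
tool_pos: [552.4, 64.0, 257.2]
ee_rot: [-0.0, 0.983, 0.181, -0.001]
wrist_force: [-1.4, -1.0, 0.2]
width: 0.237
finger_force: 68.6
```

>>> apply_moves --rows '[[[0, 0, 1.2, 0], [0, 0, 2.2, 0], [0, 0, 2.2, 0], [0, 0, 1.5, 0], [0, 0, 0.7, 0]]]'

```text
time: 23.8
tool_pos: [551.5, 64.0, 177.7]
ee_rot: [-0.0, 0.983, 0.181, -0.003]
wrist_force: [-1.1, 0.5, -1.1]
width: 0.237
finger_force: 68.5
```

>>> apply_moves --rows '[[[0, 0, 0, 0], [0, 0, 0, 0], [0, 0, 0, 0], [0, 0, 0, 0]]]'

```text
time: 24.2
tool_pos: [554.3, 64.5, 181.9]
ee_rot: [0.0, 0.983, 0.181, 0.001]
wrist_force: [-0.6, 0.4, -1.2]
width: 0.239
finger_force: 68.5
```

>>> apply_moves --rows '[[[0, 0, 0.1, 0], [0, 0, 0.2, 0], [0, 0, 0.2, 0], [0, 0, 0.15, 0], [0, 0, 0.1, 0]]]'

```text
time: 24.7
tool_pos: [553.4, 64.4, 173.1]
ee_rot: [-0.0, 0.983, 0.181, -0.0]
wrist_force: [0.3, 1.0, 0.6]
width: 0.236
finger_force: 68.6
```

>>> apply_moves --rows '[[[0, 0, 0.1, 0], [0, 0, 0.08, 0], [0, 0, 0.05, 0], [0, 0, 0.01, 0], [0, 0, 0, 0]]]'

```text
time: 25.2
tool_pos: [553.8, 64.5, 171.4]
ee_rot: [0.0, 0.983, 0.181, 0.0]
wrist_force: [0.2, -0.5, 4.5]
width: 0.238
finger_force: 69.0
```

>>> apply_moves --rows '[[[0, 0, 0, 0], [0, 0, 0, 0], [0, 0, 0, 0], [0, 0, 0, 0]]]'

```text
time: 25.6
tool_pos: [553.7, 64.5, 171.1]
ee_rot: [-0.0, 0.983, 0.181, 0.0]
wrist_force: [-1.4, 0.2, 5.2]
width: 0.239
finger_force: 69.0
```

>>> apply_moves --rows '[[[0, 0, 0, 0], [0, 0, 0, 0]]]'

```text
time: 25.8
tool_pos: [553.7, 64.5, 171.1]
ee_rot: [-0.0, 0.983, 0.181, 0.0]
wrist_force: [-0.6, -0.5, 5.3]
width: 0.241
finger_force: 69.1
```

>>> apply_moves --rows '[[[0, 0, -1, 0], [0, 0, -2, 0], [0, 0, -2.4, 0], [0, 0, -2, 0], [0, 0, -1.4, 0]]]'

```text
time: 26.3
tool_pos: [553.5, 64.3, 259.8]
ee_rot: [0.0, 0.983, 0.181, 0.0]
wrist_force: [0.6, 0.1, 0.4]
width: 0.241
finger_force: 68.7
```

>>> apply_moves --rows '[[[0, 0, 0, 0], [0, 0, 0, 0], [0, 0, 0, 0]]]'

```text
time: 26.6
tool_pos: [552.4, 64.0, 257.3]
ee_rot: [-0.0, 0.983, 0.181, -0.001]
wrist_force: [0.3, -0.7, -0.8]
width: 0.234
finger_force: 68.6
```

>>> apply_moves --rows '[[[0, 0, 1.2, 0], [0, 0, 2.2, 0], [0, 0, 2.2, 0], [0, 0, 1.5, 0], [0, 0, 0.7, 0]]]'

```text
time: 27.1
tool_pos: [551.5, 64.0, 177.8]
ee_rot: [-0.0, 0.983, 0.181, -0.002]
wrist_force: [-0.5, -0.5, -1.2]
width: 0.24
finger_force: 68.6
```

>>> apply_moves --rows '[[[0, 0, 0, 0], [0, 0, 0, 0], [0, 0, 0, 0], [0, 0, 0, 0]]]'

```text
time: 27.5
tool_pos: [554.4, 64.6, 182.0]
ee_rot: [0.0, 0.983, 0.181, 0.001]
wrist_force: [0.2, -0.7, -1.3]
width: 0.237
finger_force: 68.6
```

>>> apply_moves --rows '[[[0, 0, 0.1, 0], [0, 0, 0.2, 0], [0, 0, 0.2, 0], [0, 0, 0.15, 0], [0, 0, 0.1, 0]]]'

```text
time: 28.0
tool_pos: [553.4, 64.4, 173.2]
ee_rot: [-0.0, 0.983, 0.181, -0.0]
wrist_force: [-1.0, -0.6, 0.3]
width: 0.238
finger_force: 68.7
```

>>> apply_moves --rows '[[[0, 0, 0.1, 0], [0, 0, 0.08, 0], [0, 0, 0.05, 0], [0, 0, 0.01, 0], [0, 0, 0, 0]]]'

```text
time: 28.5
tool_pos: [553.8, 64.5, 171.5]
ee_rot: [0.0, 0.983, 0.181, 0.0]
wrist_force: [-1.8, -0.2, 4.4]
width: 0.238
finger_force: 69.0
```

>>> apply_moves --rows '[[[0, 0, 0, 0], [0, 0, 0, 0], [0, 0, 0, 0], [0, 0, 0, 0]]]'

```text
time: 28.9
tool_pos: [553.7, 64.5, 171.2]
ee_rot: [-0.0, 0.983, 0.181, 0.0]
wrist_force: [-1.6, 0.7, 4.0]
width: 0.241
finger_force: 69.1
```

>>> apply_moves --rows '[[[0, 0, -1, 0], [0, 0, -2, 0], [0, 0, -2.4, 0], [0, 0, -2, 0], [0, 0, -1.4, 0]]]'

```text
time: 29.4
tool_pos: [553.6, 64.4, 260.1]
ee_rot: [0.0, 0.983, 0.181, 0.0]
wrist_force: [0.9, -0.2, -0.5]
width: 0.242
finger_force: 68.7
```

>>> apply_moves --rows '[[[0, 0, 0, 0], [0, 0, 0, 0], [0, 0, 0, 0]]]'

```text
time: 29.7
tool_pos: [552.4, 64.0, 257.4]
ee_rot: [-0.0, 0.983, 0.181, -0.001]
wrist_force: [-0.6, 0.7, -0.9]
width: 0.24
finger_force: 68.6
```

>>> apply_moves --rows '[[[0, 0, -1.5, 0], [0, 0, -2.5, 0], [0, 0, -2.3, 0], [0, 0, -1.5, 0], [0, 0, 0, 0]]]'

```text
time: 30.2
tool_pos: [555.1, 64.9, 340.0]
ee_rot: [0.0, 0.983, 0.181, 0.003]
wrist_force: [0.3, 0.6, -0.2]
width: 0.241
finger_force: 68.7
```

>>> apply_moves --rows '[[[0, 0, 0, 0], [0, 0, 0, 0], [0, 0, 0, 0]]]'

```text
time: 30.5
tool_pos: [552.6, 64.1, 335.4]
ee_rot: [-0.0, 0.983, 0.181, -0.001]
wrist_force: [-0.6, -0.8, -0.7]
width: 0.24
finger_force: 68.6
```

>>> apply_moves --rows '[[[-1, 1, 0, 0], [-2, 2.2, 0, 0], [-3, 3.2, 0, 0], [-3.4, 3.6, 0, 0], [-3.4, 3.6, 0, 0]]]'

```text
time: 31.0
tool_pos: [481.0, -109.4, 336.1]
ee_rot: [-0.0, 0.983, 0.182, -0.001]
wrist_force: [1.3, -1.4, -0.5]
width: 0.235
finger_force: 68.6
```

>>> apply_moves --rows '[[[-3.4, 3.6, 0, 0], [-3.4, 3.6, 0, 0], [-3, 3.2, 0, 0], [-2, 2.2, 0, 0], [-1, 1.05, 0, 0]]]'

```text
time: 31.5
tool_pos: [408.7, -284.8, 336.0]
ee_rot: [-0.0, 0.984, 0.178, -0.001]
wrist_force: [-0.0, 0.9, -0.8]
width: 0.24
finger_force: 68.6
```

>>> apply_moves --rows '[[[0, 0, 0, 0], [0, 0, 0, 0], [0, 0, 0, 0], [0, 0, 0, 0], [0, 0, 0, 0]]]'

```text
time: 32.0
tool_pos: [412.1, -280.0, 337.1]
ee_rot: [0.0, 0.983, 0.182, 0.0]
wrist_force: [0.3, -0.0, -0.8]
width: 0.236
finger_force: 68.6
```

```bash
python3 tilt.py r
```

```text
32.0 [ 412.1 -280.   337.1] [ 0.3 -0.  -0.8] 0.2358448839382201
scene brush [259.6  67.9] 0.79
   expected [263.   63.9]
scene brush_tip [262.7 109.6] 0.92
   expected [264.9 108.5]
top brush [451.6 307.3] 0.64
   expected [451.2 310.1]
top brush_tip [425.6 296.4] 0.63
   expected [425.5 297. ]
wrist brush [282.1 255.3] 0.89
   expected [283.4 259.6]
wrist brush_tip [281.1 191.6] 0.83
   expected [283.5 194.9]
brush [ 415.5 -282.5  303.1] tool-frame rel [ 2.3  3.6 34. ]
brush_tip [ 415.2 -279.6  185. ] tool-frame rel [  3.    0.7 152.1]
```

>>> apply_moves --rows '[[[0, 0.08, 2, 0], [0, 0, 3, 0], [0, 0, 3.5, 0], [0, 0, 3, 0], [0, 0, 1.5, 0]]]'

```text
time: 32.95
tool_pos: [409.6, -281.2, 203.9]
ee_rot: [-0.002, 0.983, 0.181, -0.002]
wrist_force: [0.5, 0.4, -1.0]
width: 0.232
finger_force: 68.6
```

>>> apply_moves --rows '[[[0, 0, 1, 0], [0, 0, 0, 0], [0, 0, 0, 0], [0, 0, 0, 0], [0, 0, 0, 0]]]'

```text
time: 33.45
tool_pos: [412.4, -282.7, 198.3]
ee_rot: [0.001, 0.983, 0.181, 0.001]
wrist_force: [0.2, -0.2, -0.1]
width: 0.238
finger_force: 68.6
```

>>> apply_moves --rows '[[[0.5, 0, 0, 0], [1, 0, 0, 0], [1.2, 0, 0, 0], [0.8, 0, 0, 0], [0, 0, 0, 0]]]'

```text
time: 33.95
tool_pos: [446.4, -268.2, 197.1]
ee_rot: [-0.0, 0.983, 0.183, 0.001]
wrist_force: [0.5, -0.7, -1.1]
width: 0.24
finger_force: 68.6
```

Run:
```python
from h import *
s=ctrl.observe();print(s['tool_pos'],s['wrist_force'])
R=lambda i,s:cv2.resize(i,s,interpolation=cv2.INTER_CUBIC)
j=camera("scene");w=camera("wrist")
cv2.imwrite("pics/ins.png",np.hstack([R(j[80:200,190:310],(400,400)),R(w[120:320,180:380],(400,400))]))
```

```text
[ 446.40752617 -268.23951224  197.140417  ] [ 0.54045198 -0.73144185 -1.07133641]
```

View pics/ins.png

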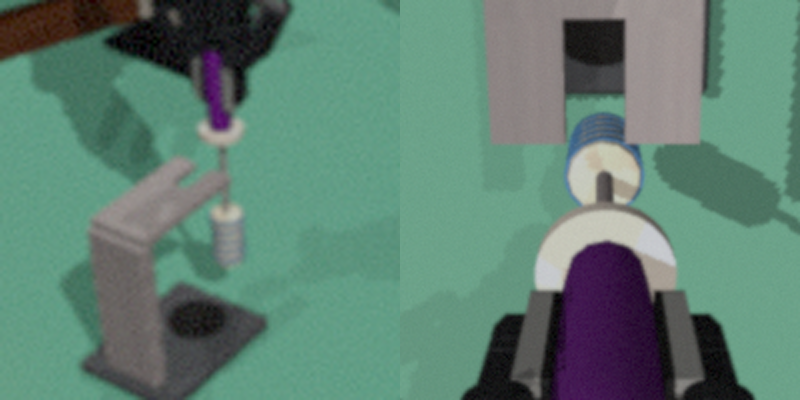

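The stem is about 2.5 mm right of the slot centreline (605 against 595.5 in the wrist crop), so I shift −0.2 cm in y and slide in.

>>> apply_moves --rows '[[[0.3, -0.2, 0, 0], [0.8, 0, 0, 0], [1.2, 0, 0, 0], [1.2, 0, 0, 0], [0.9, 0, 0, 0]]]'

```text
time: 34.55
tool_pos: [486.5, -251.2, 197.2]
ee_rot: [-0.0, 0.983, 0.182, 0.001]
wrist_force: [-0.5, -0.2, -0.5]
width: 0.241
finger_force: 68.6
```

>>> apply_moves --rows '[[[0.5, 0, 0, 0], [0.3, 0, 0, 0], [0, 0, 0, 0], [0, 0, 0, 0]]]'

```text
time: 34.95
tool_pos: [491.8, -249.6, 196.9]
ee_rot: [-0.0, 0.984, 0.181, -0.0]
wrist_force: [0.7, -0.2, -1.0]
width: 0.242
finger_force: 68.6
```

Run:
```python
from h import *
s=ctrl.observe();print(s['tool_pos'],s['wrist_force'])
R=lambda i,s:cv2.resize(i,s,interpolation=cv2.INTER_CUBIC)
j=camera("scene");w=camera("wrist")
cv2.imwrite("pics/ins2.png",np.hstack([R(j[80:200,190:310],(400,400)),R(w[120:320,180:380],(400,400))]))
```

```text
[ 491.77108611 -249.5867703   196.86769256] [ 0.69523158 -0.20437078 -1.04478518]
```

View pics/ins2.png

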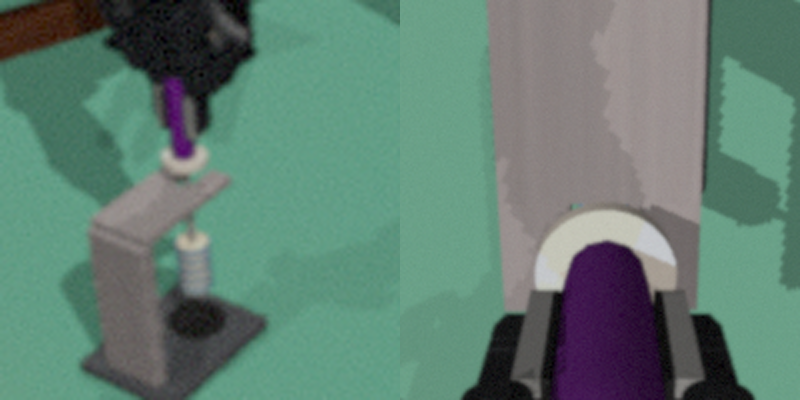

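The stem is in the slot and the collar is centred over the plate. Lowering now.

>>> apply_moves --rows '[[[0.2, 0, 0.3, 0], [0, 0, 0.4, 0], [0, 0, 0.4, 0], [0, 0, 0.2, 0], [0, 0, 0, 0]]]'

```text
time: 35.55
tool_pos: [493.5, -248.4, 183.3]
ee_rot: [-0.0, 0.983, 0.181, -0.001]
wrist_force: [0.1, 0.2, -0.4]
width: 0.238
finger_force: 68.6
```

>>> apply_moves --rows '[[[0, 0, 0.1, 0], [0, 0, 0.05, 0], [0, 0, 0, 0], [0, 0, 0, 0]]]'

```text
time: 35.95
tool_pos: [494.1, -248.6, 182.6]
ee_rot: [0.0, 0.983, 0.181, 0.0]
wrist_force: [-1.0, 0.1, -1.1]
width: 0.236
finger_force: 68.6
```

>>> apply_moves --rows '[[[0, 0, 0.05, 0], [0, 0, 0.05, 0], [0, 0, 0, 0], [0, 0, 0, 0]]]'

```text
time: 36.35
tool_pos: [494.1, -248.6, 181.8]
ee_rot: [0.0, 0.983, 0.181, 0.0]
wrist_force: [-1.4, 0.4, 1.2]
width: 0.241
finger_force: 68.9
```

>>> apply_moves --rows '[[[0, 0, 0.04, 0], [0, 0, 0, 0], [0, 0, 0, 0]]]' --newtons 20

```text
time: 36.65
tool_pos: [494.2, -248.6, 181.8]
ee_rot: [0.0, 0.983, 0.181, 0.0]
wrist_force: [-2.0, 0.9, 5.5]
width: 0.24
finger_force: 69.2
```

>>> apply_moves --rows '[[[0, 0, 0, 0], [0, 0, 0, 0], [0, 0, 0, 0], [0, 0, 0, 0], [0, 0, 0, 0]]]' --claw 8

```text
time: 37.15
tool_pos: [493.9, -248.6, 180.8]
ee_rot: [-0.0, 0.983, 0.181, -0.0]
wrist_force: [-0.1, -0.3, -1.0]
width: 0.936
finger_force: 0.0
```

>>> apply_moves --rows '[[[0, 0, 0, 0], [0, 0, 0, 0], [0, 0, 0, 0], [0, 0, 0, 0], [0, 0, 0, 0]]]'

```text
time: 37.65
tool_pos: [494.0, -248.6, 181.1]
ee_rot: [-0.0, 0.983, 0.181, 0.0]
wrist_force: [0.4, 1.5, 0.7]
width: 0.934
finger_force: 0.0
```

>>> apply_moves --rows '[[[0, 0, -1.5, 0], [0, 0, -3, 0], [0, 0, -3, 0], [0, 0, -3, 0], [0, 0, -2, 0]]]'

```text
time: 38.15
tool_pos: [495.2, -248.9, 310.2]
ee_rot: [0.002, 0.983, 0.181, 0.002]
wrist_force: [-0.1, 0.1, -0.2]
width: 0.936
finger_force: 0.0
```

>>> apply_moves --rows '[[[-2, 0, -2, 0], [-3, 0, 0, 0], [-3, 0, 0, 0], [-1, 0, 0, 0], [0, 0, 0, 0]]]'

```text
time: 38.65
tool_pos: [408.8, -281.8, 327.1]
ee_rot: [0.001, 0.984, 0.179, 0.0]
wrist_force: [-0.0, 0.4, 0.5]
width: 0.94
finger_force: 0.0
```

>>> apply_moves --rows '[[[0, 0, 0, 0], [0, 0, 0, 0], [0, 0, 0, 0], [0, 0, 0, 0]]]'

```text
time: 39.05
tool_pos: [410.7, -280.0, 325.9]
ee_rot: [-0.0, 0.983, 0.182, 0.0]
wrist_force: [0.3, -1.0, 0.5]
width: 0.941
finger_force: 0.0
```

Run:
```python
from h import *
np.set_printoptions(precision=1,suppress=True)
s=ctrl.observe();print(s['time'],s['tool_pos'],s['wrist_force'])
for n in("scene","top","wrist"):
    I=camera(n);m=camera_model(n);cv2.imwrite(f"pics/f_{n}.png",I)
    for l,z in dict(brush=155,brush_tip=30,bucket=0,other_bucket=0,tip_box=0,tube_rack=0).items():
        k=tip_of(n,l)
        if k:print(n,l,np.array(k[0]['xy']),round(k[0]['conf'],2),atz(m,k[0]['xy'],z))
R=lambda i,s:cv2.resize(i,s,interpolation=cv2.INTER_CUBIC)
j=cv2.imread("pics/f_scene.png");w=cv2.imread("pics/f_wrist.png")
cv2.imwrite("pics/fin.png",np.hstack([R(j[90:210,190:310],(400,400)),R(w,(400,300)) if 0 else R(w[0:300,130:430],(400,400))]))
```

```text
39.05 [ 410.7 -280.   325.9] [ 0.3 -1.   0.5]
scene brush [245.8 136.8] 0.59 [ 504. -232.  155.]
scene brush_tip [246.2 170.5] 0.66 [ 502.2 -250.3   30. ]
scene bucket [296.2 255.6] 0.67 [553.7  68.8   0. ]
scene other_bucket [361.  283.2] 0.78 [480.8 215.3   0. ]
scene tip_box [187.8 236.6] 0.6 [ 743.  -136.4    0. ]
scene tube_rack [255.2 308.7] 0.55 [710.9 137.6   0. ]
top brush [403.4 249.6] 0.72 [ 497.4 -248.8  155. ]
top brush_tip [390.8 246.2] 0.62 [ 498.  -254.8   30. ]
top bucket [242.7 221.7] 0.96 [554.8  73.4   0. ]
top other_bucket [179.9 251.9] 0.69 [486.6 218.2   0. ]
top tip_box [340.4 138.1] 0.84 [ 744.5 -151.7    0. ]
top tube_rack [217.6 156.2] 0.92 [706. 131.   0.]
```

View pics/fin.png

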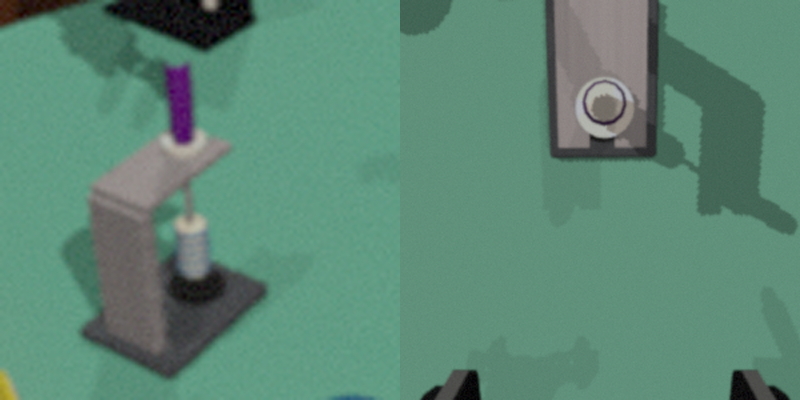

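The brush hangs upright in the slot again, with the collar at (183,143) in the left crop, as it was at the start. The buckets, tip box and rack read as unmoved within the detection noise.

```bash
python3 -c "
from rig import ctrl
print(ctrl.finish_job())"
```

```text
the job is handed in; nothing more can be done
None
```

I brushed the blue bucket with four presses of about 5–6 N on the bottom, each followed by a draw of the tip up to about 15 mm below the rim. The brush hangs back in its stand, both buckets, the tip box and the rack show no movement in the camera images, and the job was handed in at about 40 s.

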